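# Clamp a freshly glued notebook in the book press with its removable crank

### The arm

A 7-joint arm with a two-finger parallel gripper is mounted at the origin on a cart in front of the work surface, level with it; the furniture and walls round the work are solid. World frame = base frame: x ahead of the robot, y to its left, z up, the work surface at z = 0. Lengths are in m, angles in rad, forces in N, time in s.
With the tool pointing down it reaches from about 0.375 to 0.925 m from the base axis. Payload 3.1 kg.
Tool frame: the origin (TCP) lies between the finger pads; the fingertips stand 19 mm ahead of it and the grasp point (between the pads) is the TCP; z points along the fingers, y is the line along which they close (so a half turn about z gives the same grasp; the last joint's range is limited). The gripper opens to 85 mm and grips with 20 to 120 N. Pads are 22 mm wide; open, the fingers measure 114 mm over their backs; the gripper's body (76 mm by 85 mm) begins 54 mm behind the grasp point. The pads swing forward as they close: fully open they stand 13 mm farther back than shut.
Start: joints at [-1.421, 0.383, 0.044, 1.598, -0.018, 1.161, -0.05], TCP at [0.159, 0.63, 0.25] pointing down, gripper open.
Joint ranges: [-2.61, 2.61], [-0.41, 2.15], [-1.48, 1.57], [0, 2.5], [-1.57, 4.71], [0.05, 1.97], [-2.85, 2.85]. Speed limits (rad/s): [2.79, 2.79, 3.14, 3.14, 3.14, 3.14, 3.14].

### API

Orientations are given as a unit quaternion [x, y, z, w].
In Python, from bench import move_ptp, movel, move_j, move_gripper, pause, inverse_kinematics, read_camera, camera_params, MotionError, sign_off, look_for, tip_of, read_time_s, read_qpos, read_joint_vel, read_effort, read_eef_pos, read_tcp_rot, read_ft_force, read_ft_torque, read_finger_gap, read_grasp_force gives the robot as it stands. Calls block until the motion is done:
- move_ptp(position, orientation): joint-space move of the TCP to a pose.
- movel(position, orientation=None, speed=0.15): straight line of the TCP; orientation=None keeps the orientation; speed is the mean speed in m/s.
- move_j(angles): joint-space move.
- move_gripper(opening, effort=None): finger opening in m; effort is the grip in N (None keeps the last); returns when the fingers have stopped.
- pause(seconds).
- inverse_kinematics(position, orientation): joint angles nearest the present ones, or None.
- read_camera(name): name is "side" or "top"; returns the picture (384x512x3 uint8, red, green, blue); there is no depth.
- camera_params(name): a dict with "K" (3x3 intrinsics, pixels), "camera_from_world" (4x4, takes a point from world to camera coordinates). Camera axes: x right, y down, z forward; pixel columns grow to the right and rows downward; lengths in m; the calibration is good to about 2 mm. A picture is of the moment at which its call begins. camera_params takes no time and is no camera call.
A pose or a line that the arm cannot do raises MotionError and nothing moves.
- sign_off(): hands the job in; it is judged then, once.
Trained networks look in the newest picture that a camera, given by its name, has taken for a name from the list of things; names that differ only in an ending like _2 or _b are one class to them, and where a whole thing is asked for, a point or a joint stands for the part that bears it (a point fixed in the world has none). Each returns a list of dicts, best first, with "confidence" (0 to 1); they miss things now and then, are a little off and sometimes report something else, mostly with a low value. They report only what shows in the picture. A call takes as long as a camera call. They do not tell look-alikes from the thing itself.
- look_for(camera, name): "at" ([column, row] in pixels, amid what is visible of it).
- tip_of(camera, name): "at" ([column, row] in pixels: a listed point, or the origin of a listed thing).
Readings, each from a call of its own:
- read_time_s(): time.
- read_qpos(): joint angles.
- read_joint_vel(): joint speeds.
- read_effort(): joint torques, N m.
- read_eef_pos(): TCP position.
- read_tcp_rot(): TCP orientation.
- read_ft_force(): force on the tool from outside, world axes, zero at the start.
- read_ft_torque(): the same for the moment, N m.
- read_finger_gap(): finger opening in m.
- read_grasp_force(): force on a finger pad.
Only numpy, scipy, OpenCV 4.12 (cv2) and the standard library are available. Lean on these libraries where they do the work, as an engineer would, in place of code of your own. Each camera call takes 0.05 s, during which the arm holds its last target. There are 200 camera calls.

### The job

The freshly glued notebook is lying in the small book press. Fit the loose crank fully down onto the square end of the press's screw, wind it clockwise by its knob until the platen has the notebook firmly clamped (do not force it until the book is crushed), then lift the crank off so that nobody slackens the press while the glue sets, and stand the crank back on the desk, knob up. Leave the mouse, the tape roll and the stapler where they are.

Things in the scene. Friction and masses are not known exactly. Their poses are not given: they have to be found in the camera images.
- press: Grey benchtop book press, fixed: base 170 x 190 x 18 mm, two steel pillars 158 mm apart, a crosshead 36 to 52 mm deep from pillar to pillar (its nuts reach 143 mm above the mat, its middle boss 138 mm). An upright screw through the boss carries a flat platen below and has a square end on top. Origin: on the desk mat (z = 0) under the middle of the base; z up, y along the crosshead.
- spindle_shoulder (a point): Middle of the round shoulder (31 mm across) on the press's screw, at the foot of its square end. That is 16 x 16 mm, 24 mm tall, the last 6 mm tapered to 9 x 9 mm; its flats face along x and y of this frame; z up. It turns and sinks with the screw. The shoulder stays 12 mm or more above the crosshead's boss in this job.
- spindle (a joint): Turn of the screw, rad, growing clockwise seen from above (tightening). A full turn lowers screw, platen and crank by 16 mm (2.55 mm a rad). Turning it takes about 0.3 N m (4.5 N at the crank's knob), and once the platen is on the notebook some 1.6 N more at the knob for each tenth of a turn. It stays where it is left.
- platen_face (a point): Middle of the flat underside of the platen (150 x 118 mm), which comes down on the notebook; z up.
- notebook_top (a point): Middle of the upper face of the notebook in the press (146 x 106 x 26 mm, plain boards, cloth spine); z up. It gives way under the platen by 1 mm for each 25 N, 6 mm at most. Firmly clamped means 1.5 to 4 mm of give (40 to 100 N).
- crank_hub (a point): Loose crank, dark steel, black knob, about 0.3 kg, standing upright on the bare desk right of the mat (2 mm below the mat's top). This is the middle of its square hub (36 x 36 x 40 mm: underside 20 mm below, top 20 mm above); z up, x along the arm towards the knob. The arm is a flat bar 18 mm wide, 10 mm thick, its upper face level with the hub's top.
- crank_knob (a point): Middle of the crank's black knob, which revolves freely on its pin: upright, 27 mm across, 41 mm tall, its foot just above the arm's upper face, 68 mm from the hub's axis and 42 mm above the middle of the hub.
- mouse: White mouse, 113 x 57 x 20 mm, on the mat behind the press; origin in the middle of its underside. Bystander.
- tape_roll: Roll of tape lying flat, 62 mm across, 19 mm high, on the bare desk beyond the crank; origin in the middle of its underside. Bystander.
- stapler: Small red and black stapler, 31 x 112 x 37 mm, on the mat behind the press; origin in the middle of its underside. Bystander.
- crank_socket (a point): Middle of the hub's underside, the mouth of the crank's socket: 18 x 18 mm square, 26 mm deep, open downwards, its sides along x and y of this frame (those of the hub). It goes over the screw's square end, any of four ways round, until the underside rests on the shoulder.
Mind the look-alikes: they are no part of the job. What is shaped like the part that bears crank_hub but turquoise is not meant.

How it is judged:
On the way, in this order (a step that is already met when the one before it is completed fails the run):
1. the crank is fully down on the square end, upright, resting on the shoulder (its hub's middle within 4 mm of the axis sideways and 17 to 24 mm above the shoulder) (horizontal distance between crank_hub and spindle_shoulder below 0.004 m and z of crank_hub in the frame of spindle_shoulder between 0.017 and 0.024 m and angle between crank_hub's own z axis and vertical below 0.12 rad), for 0.2 s.
2. the platen is wound down on the notebook with more than 25 N, the crank still on the square end (contact force between platen and notebook above 25 N and horizontal distance between crank_hub and spindle_shoulder below 0.008 m and z of crank_hub in the frame of spindle_shoulder below 0.036 m), for 0.2 s.
At the end, for the whole second after the job is handed in: The platen still presses on the notebook with more than 25 N (about 1 mm of give), and the crank stands upright (within 0.12 rad) on its hub on the desk or its mat (hub's middle 13 to 26 mm above the mat's level), at rest (contact force between platen and notebook above 25 N and angle between crank_hub's own z axis and vertical below 0.12 rad and height (world z) of crank_hub between 0.013 and 0.026 m and linear speed of crank below 0.02 m/s); the robot touches nothing.
It fails at once if the notebook is crushed: more than 250 N between platen and notebook (contact force between platen and notebook above 250 N).
It fails at once if the mouse, the tape roll or the stapler is moved by more than 20 mm (distance of any of mouse, tape_roll, stapler from where it was at the start of the episode above 0.02 m).
It also fails if it takes over 72 s, if anything falls off the work surface, if the arm or the gripper's body presses on something with over 40 N, if the wrist force passes 120 N, or if a joint passes its speed limit or range.

## Working session

There is one attempt and no reset: what is moved stays moved. The work goes in short steps, each a Python script; the robot and the scene stay as the last script left them, time stands still between calls to the robot, and variables do not carry over. Pictures are saved under pics/ and viewed, at most 12 in all, crops included, and the job is handed in when it is done.

```bash
ls; mkdir -p pics; cat > h.py <<'E'
import numpy as np, cv2
from bench import *
def ray(cam,uv):
    p=camera_params(cam);K=np.array(p["K"]);T=np.array(p["camera_from_world"])
    d=T[:3,:3].T@np.linalg.solve(K,[uv[0],uv[1],1]);return -T[:3,:3].T@T[:3,3],d
def onz(cam,uv,z):
    o,d=ray(cam,uv);return o+d*(z-o[2])/d[2]
def proj(cam,P):
    p=camera_params(cam);q=np.array(p["camera_from_world"])@np.append(P,1);q=np.array(p["K"])@q[:3];return q[:2]/q[2]
def tri(a,b):
    A=0;B=0
    for c,uv in(a,b):
        o,d=ray(c,uv);d/=np.linalg.norm(d);M=np.eye(3)-np.outer(d,d);A=A+M;B=B+M@o
    return np.linalg.solve(A,B)
def save(cam,name):
    im=read_camera(cam);cv2.imwrite(f"pics/{name}.png",im[:,:,::-1]);return im
E
python3 - <<'E'
from h import *
a=save("side","s0");b=save("top","t0")
cv2.imwrite("pics/both0.png",cv2.resize(np.hstack([a,b])[:,:,::-1],(800,300)))
for n in["press","spindle_shoulder","platen_face","notebook_top","crank_hub","crank_knob","crank_socket","mouse","tape_roll","stapler"]:
    for c in["side","top"]:
        print(n,c,[(np.round(x["at"],1).tolist(),round(x["confidence"],2)) for x in tip_of(c,n)[:3]])
for c in["side","top"]:
    print(c,ray(c,(256,192)))
    print([(np.round(x["at"],1).tolist(),round(x["confidence"],2)) for x in look_for(c,"crank_hub")[:3]])
print(read_tcp_rot(),read_time_s())
E
```

```text
pics
press side [([241.9, 197.4], 0.74)]
press top []
spindle_shoulder side [([245.6, 157.5], 0.53)]
spindle_shoulder top [([180.4, 189.0], 0.54)]
platen_face side [([245.0, 184.0], 0.78)]
platen_face top [([183.4, 200.4], 0.61)]
notebook_top side [([243.3, 185.5], 0.69)]
notebook_top top [([216.3, 146.1], 0.17)]
crank_hub side [([277.6, 287.0], 0.84), ([228.4, 256.2], 0.69)]
crank_hub top [([336.8, 201.8], 0.76), ([293.4, 230.0], 0.59)]
crank_knob side [([206.2, 247.6], 0.78), ([250.7, 262.1], 0.73)]
crank_knob top [([302.6, 253.2], 0.83), ([325.3, 208.5], 0.8)]
crank_socket side [([276.7, 289.7], 0.59), ([229.5, 257.2], 0.58)]
crank_socket top [([293.4, 228.3], 0.8), ([338.6, 198.6], 0.67)]
mouse side [([302.4, 207.3], 0.82)]
mouse top [([213.6, 144.5], 0.67)]
tape_roll side [([311.5, 243.9], 0.86)]
tape_roll top [([281.1, 153.8], 0.72)]
stapler side [([292.4, 182.8], 0.62), ([245.3, 189.9], 0.44)]
stapler top [([157.8, 141.9], 0.91), ([215.7, 143.0], 0.62)]
side (array([ 0.39705   , -0.93092955,  0.63289952]), array([ 0.14796536,  0.87007492, -0.47062666]))
[([269.5, 278.8], 0.73), ([222.0, 255.4], 0.56)]
top (array([3.05799565e-01, 3.60835762e-04, 1.41077187e+00]), array([ 0.19055625, -0.01921373, -0.98172853]))
[([295.9, 233.0], 0.83), ([337.4, 205.0], 0.8)]
[ 1.23558299e-01  9.92337315e-01 -2.49382734e-05 -6.95952909e-06] 1.2
```

```bash
python3 - <<'E'
import cv2,numpy as np
a=cv2.imread("pics/s0.png")[130:330,140:360];b=cv2.imread("pics/t0.png")[110:310,140:360]
cv2.imwrite("pics/c0.png",np.hstack([cv2.resize(x,(400,364),interpolation=cv2.INTER_CUBIC) for x in(a,b)]))
from h import *
for n,s,t in[("hubA",(277.6,287),(336.8,201.8)),("knobA",(250.7,262.1),(325.3,208.5)),("hubB",(228.4,256.2),(293.4,230)),("knobB",(206.2,247.6),(302.6,253.2)),("shoulder",(245.6,157.5),(180.4,189)),("platen",(245,184),(183.4,200.4)),("tape",(311.5,243.9),(281.1,153.8)),("mouse",(302.4,207.3),(213.6,144.5)),("hubX",(228.4,256.2),(336.8,201.8))]:
    P=tri(("side",s),("top",t));print(n,P.round(4),np.round(proj("side",P)-s,1),np.round(proj("top",P)-t,1))
print(read_eef_pos())
E
```

```text
hubA [ 0.5563 -0.2862  0.0066] [-3.4  0.7] [ 0.2 -2.7]
knobA [ 0.5104 -0.2384  0.0577] [ 2.8 -0.6] [-0.   2.3]
hubB [ 0.4551 -0.145   0.0083] [ 0.5 -0.1] [0.  0.4]
knobB [ 0.3876 -0.1659  0.0604] [-2.4  0.4] [-0.1 -2.2]
shoulder [0.5525 0.1915 0.1657] [ 0.8 -0.2] [-0.1  1. ]
platen [0.5445 0.1974 0.0583] [-0.9  0.2] [ 0.1 -1.1]
tape [ 0.7094 -0.1099 -0.0039] [-0.3  0.1] [ 0.  -0.2]
mouse [ 0.7433  0.1126 -0.0079] [-0.7  0.2] [ 0.1 -0.7]
hubX [ 0.4866 -0.2647  0.1119] [17.1 -4.5] [ 0.8 14.3]
[0.15942407 0.63013679 0.25026961]
```

View pics/c0.png

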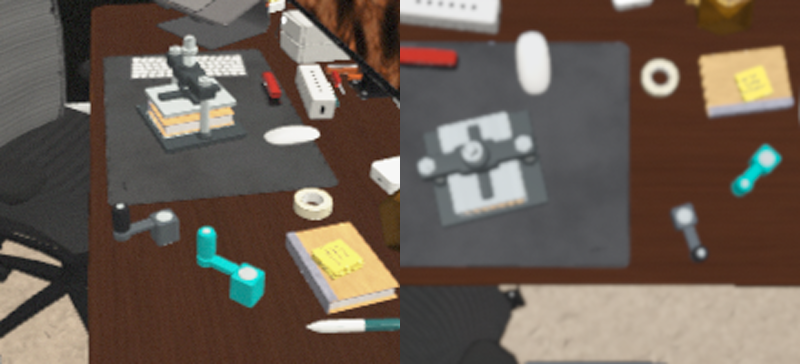

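View pics/both0.png

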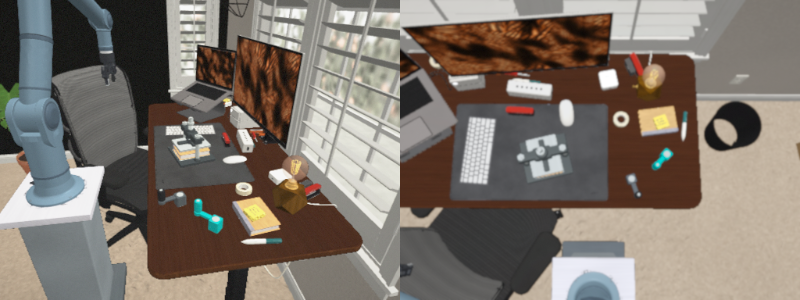

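```bash
python3 - <<'E'
import cv2,numpy as np
from h import *
t=cv2.imread("pics/t0.png");s=cv2.imread("pics/s0.png")
def crop(im,c,h):x,y=c;return cv2.resize(im[y-h:y+h,x-h:x+h],(400,400),interpolation=cv2.INTER_CUBIC)
cv2.imwrite("pics/z0.png",np.hstack([crop(t,(181,192),16),crop(t,(298,241),24)]))
cv2.imwrite("pics/z1.png",np.hstack([crop(s,(245,168),30),crop(s,(219,254),24)]))
print(camera_params("top")["K"],camera_params("side")["K"])
for c,u in(("side",(228.4,256.2)),("top",(293.4,230))):print("hub",onz(c,u,.018))
for c,u in(("side",(206.2,247.6)),("top",(302.6,253.2))):print("knob",onz(c,u,.06))
E
```

```text
[[445.81722096   0.         246.34182566]
 [  0.         445.81722096 192.69437294]
 [  0.           0.           1.        ]] [[348.82463841   0.         262.98171432]
 [  0.         348.82463841 193.25625495]
 [  0.           0.           1.        ]]
hub [ 0.45296223 -0.15734066  0.018     ]
hub [ 0.45541106 -0.14397567  0.018     ]
knob [ 0.39401562 -0.16472309  0.06      ]
knob [ 0.38110385 -0.16617126  0.06      ]
```

View pics/z0.png

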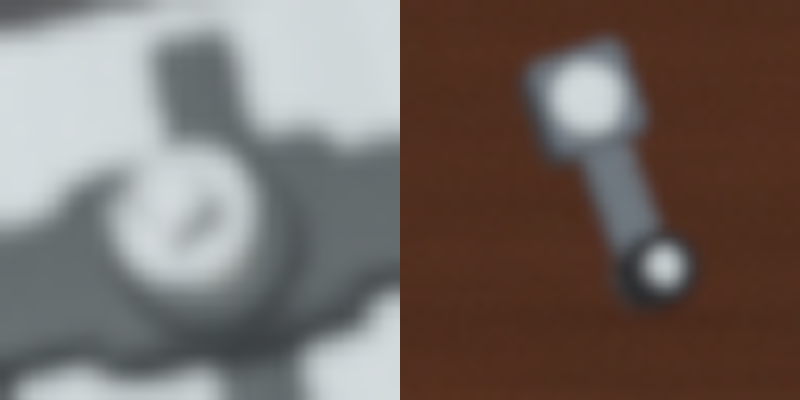

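View pics/z1.png

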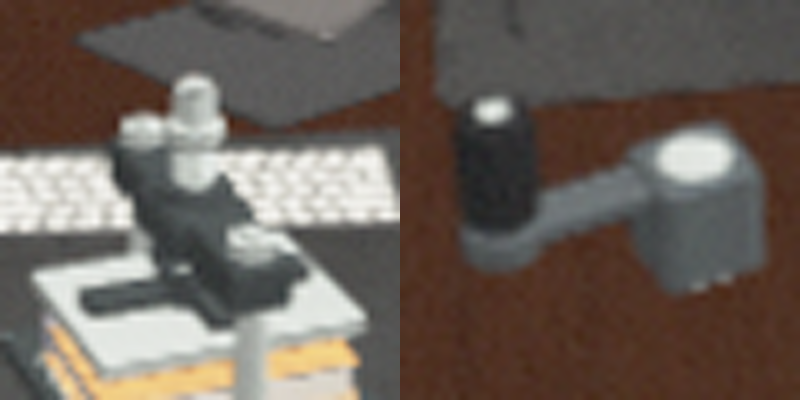

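```bash
python3 - <<'E'
from h import *
def T(n,s,t):
    P=tri(("side",s),("top",t));print(n,P.round(4),np.round(proj("side",P)-s,1),np.round(proj("top",P)-t,1));return P
a=T("hubtop",(230.6,249),(296.4,228.4));b=T("knobtop",(206,243.2),(305.6,249.2))
print(onz("top",(296.4,228.4),.038),onz("top",(305.6,249.2),.0805),onz("side",(230.6,249),.038),onz("side",(206,243.2),.0805))
T("shoulder",(244,157.5),(179.6,193.2))
T("sqtop",(244.3,150.7),(178.6,191.5))
for y in(197,196):pass
E
```

```text
hubtop [ 0.4592 -0.1513  0.0374] [-0.3  0.1] [-0.  -0.3]
knobtop [ 0.3931 -0.1728  0.0802] [-0.5  0.1] [-0.  -0.4]
[ 0.45825059 -0.15124215  0.038     ] [ 0.39177067 -0.17277076  0.0805    ] [ 0.46009243 -0.15200937  0.038     ] [ 0.39433672 -0.17302333  0.0805    ]
shoulder [0.5438 0.1934 0.1646] [-0.1  0. ] [ 0.  -0.2]
sqtop [0.5444 0.1924 0.1902] [-0.3  0.1] [ 0.  -0.4]
```

```bash
cat >> h.py <<'E'
def Q(deg):
    a=np.radians(deg)/2;return [np.cos(a),np.sin(a),0,0]
def st(*a): print(*a,"t",round(read_time_s(),2),"p",np.round(read_eef_pos(),4),"F",np.round(read_ft_force(),1),"gap",round(read_finger_gap(),4))
E
python3 - <<'E'
from h import *
for psi in (18,198,-162): 
    j=inverse_kinematics([.459,-.1515,.024],Q(psi));print(psi,None if j is None else np.round(j,2))
move_ptp([.459,-.1515,.15],Q(198));st()
print(np.round(read_qpos(),2))
for d in range(0,360,30):
    j=inverse_kinematics([.544,.193,.23],Q(d));print(d,None if j is None else np.round(j,2))
E
```

```text
18 [-0.3   0.49  0.61  2.16 -0.48  0.63 -0.61]
198 [-0.4   0.53  0.73  2.16 -0.59  0.66  2.64]
-162 [-0.4   0.53  0.73  2.16 -0.59  0.66  2.64]
t 4.16 p [ 0.4595 -0.1508  0.15  ] F [0.3 0.6 0.1] gap 0.0853
[-0.75  0.37  1.14  2.12 -0.43  0.91  2.52]
0 [-1.41  0.68  1.38  1.84 -0.71  1.25 -1.38]
30 [-1.41  0.68  1.38  1.84 -0.71  1.25 -0.86]
60 [-1.41  0.68  1.38  1.84 -0.71  1.25 -0.33]
90 [-1.42  0.84  1.52  1.84 -0.86  1.35  0.31]
120 [-1.42  0.72  1.42  1.84 -0.75  1.28  0.75]
150 [-1.39  0.61  1.32  1.84 -0.63  1.21  1.18]
180 [-1.31  0.48  1.15  1.84 -0.48  1.14  1.58]
210 [-1.27  0.44  1.08  1.83 -0.43  1.13  2.06]
240 [-1.35  0.53  1.22  1.84 -0.54  1.17  2.68]
270 [-0.64  0.27  0.26  1.81 -0.08  1.07  2.8 ]
300 [ 0.53  0.58 -1.24  1.76  0.58  1.24  2.81]
330 [-1.41  0.68  1.38  1.84 -0.71  1.25 -1.9 ]
```

```bash
python3 - <<'E'
from h import *
move_j([.32,.383,.044,1.598,-.018,1.161,-.89]);st()
move_ptp([.459,-.1515,.11],Q(18));print(np.round(read_qpos(),2))
movel([.459,-.1515,.024],speed=.12);st()
move_gripper(.03,60);st("grip",read_grasp_force())
movel([.459,-.1515,.12],speed=.15);st()
movel([.544,.193,.25],Q(49),speed=.25);st();print(np.round(read_qpos(),2))
a=save("side","s1");b=save("top","t1")
cv2.imwrite("pics/c1.png",np.hstack([cv2.resize(x,(400,400),interpolation=cv2.INTER_CUBIC) for x in(a[110:190,200:280],b[150:230,140:220])])[:,:,::-1])
E
```

```text
t 7.03 p [ 0.594  -0.2635  0.2498] F [ 0.3 -0.1  0.8] gap 0.0857
[ 0.24  0.26 -0.    2.1   0.    0.78 -1.02]
t 8.79 p [ 0.46   -0.1519  0.0246] F [ 0.2 -0.4  0.8] gap 0.0856
grip 61.16036742925644 t 9.31 p [ 0.4596 -0.151   0.0247] F [0.2 1.3 6.5] gap 0.0353
t 10.1 p [ 0.4576 -0.1513  0.1188] F [-0.4 -0.5 -4.2] gap 0.0354
t 11.76 p [0.5437 0.1908 0.2491] F [-1.4 -0.1 -4.6] gap 0.0353
[-0.17  0.26 -0.28  1.77  0.08  1.12 -1.19]
```

View pics/c1.png

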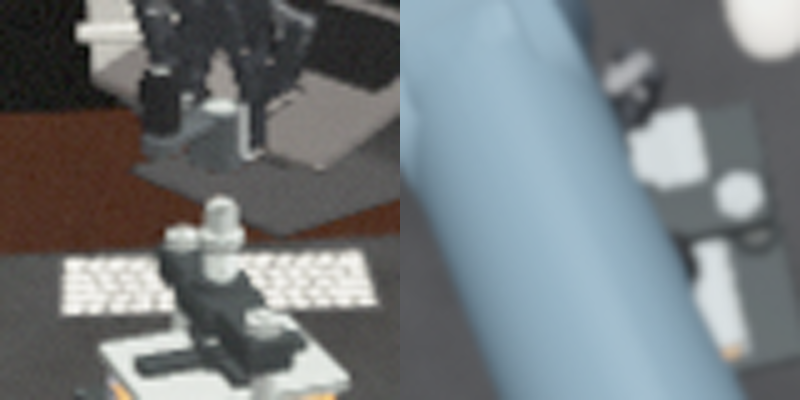

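```bash
python3 - <<'E'
from h import *
x,y=.544,.193
movel([x,y,.220],Q(49),speed=.08);pause(.2);st()
print(np.round(read_ft_torque(),2))
for z in np.arange(.216,.189,-.003):
    movel([x,y,z],speed=.03);f=read_ft_force();st(round(z,3));print(np.round(read_ft_torque(),2))
    if f[2]>8: break
E
```

```text
t 12.58 p [0.5439 0.1927 0.22  ] F [ 0.2 -0.3 -3.5] gap 0.0354
[ 0.01 -0.05  0.02]
0.216 t 12.87 p [0.5438 0.1943 0.2164] F [-1.3  2.3 -0.3] gap 0.0353
[ 0.5   0.23 -0.01]
0.213 t 13.12 p [0.5441 0.1948 0.2149] F [-4.1  1.3  5.2] gap 0.035
[ 0.6   0.82 -0.  ]
0.21 t 13.37 p [0.5435 0.1954 0.2101] F [-2.8  5.2  0.3] gap 0.0353
[ 1.1   0.47 -0.12]
0.207 t 13.62 p [0.5436 0.1956 0.2075] F [-2.7  5.8  2.5] gap 0.0352
[ 1.06  0.64 -0.05]
0.204 t 13.87 p [0.5436 0.1956 0.2051] F [-3.6  4.1  4.8] gap 0.0357
[ 0.95  0.85 -0.17]
0.201 t 14.12 p [0.5436 0.1956 0.2028] F [-4.5  4.9  6.7] gap 0.0351
[ 0.87  1.17 -0.19]
0.198 t 14.37 p [0.5436 0.1956 0.2005] F [-6.3  2.6  9.8] gap 0.0354
[ 0.76  1.34 -0.1 ]
```

```bash
python3 - <<'E'
from h import *
x,y=.5425,.1965
movel([x,y,.199],speed=.03);st();print(np.round(read_ft_torque(),2))
for z in np.arange(.197,.182,-.003):
    movel([x,y,z],speed=.03);f=read_ft_force();st(round(z,3));print(np.round(read_ft_torque(),2))
    if f[2]>22: break
print(np.round(read_tcp_rot(),4), np.round(Q(49),4))
E
```

```text
t 14.65 p [0.5435 0.1958 0.2005] F [-3.3 -0.4  7.7] gap 0.0349
[ 0.01  0.67 -0.16]
0.197 t 14.9 p [0.5435 0.1958 0.1994] F [-4.2 -1.3 10.3] gap 0.0354
[-0.13  0.98 -0.14]
0.194 t 15.15 p [0.5436 0.1958 0.1977] F [-6.5 -1.4 16.2] gap 0.0354
[-0.34  1.47 -0.18]
0.191 t 15.4 p [0.5436 0.1959 0.1976] F [-11.2  -3.6  27.4] gap 0.0351
[-0.78  2.62 -0.13]
[9.104e-01 4.138e-01 6.000e-04 1.100e-03] [0.91   0.4147 0.     0.    ]
```

```bash
python3 - <<'E'
from h import *
movel([.5428,.196,.197],speed=.03);pause(.2);st();print(np.round(read_ft_torque(),2))
a=save("side","s2")
for n in("spindle_shoulder","crank_hub","crank_socket","crank_knob"):print(n,[(np.round(x["at"],1).tolist(),round(x["confidence"],2)) for x in tip_of("side",n)[:3]])
p=read_eef_pos();print(proj("side",[p[0],p[1],p[2]-.0065]),proj("side",[p[0],p[1],.165]),proj("side",[p[0],p[1],.171]))
cv2.imwrite("pics/c2.png",cv2.resize(a[110:190,200:280],(600,600),interpolation=cv2.INTER_CUBIC)[:,:,::-1])
E
```

```text
t 15.95 p [0.5435 0.1958 0.1978] F [-3.  -0.1  6.6] gap 0.035
[ 0.08  0.6  -0.21]
spindle_shoulder [([245.8, 155.6], 0.62)]
crank_hub [([277.7, 285.8], 0.9), ([243.1, 151.6], 0.8)]
crank_socket [([274.4, 290.6], 0.75), ([244.4, 154.7], 0.65)]
crank_knob [([250.2, 263.1], 0.92), ([233.2, 145.0], 0.68)]
[243.63881517 150.11201756] [243.68641266 157.16818812] [243.67563375 155.57024954]
```

View pics/c2.png

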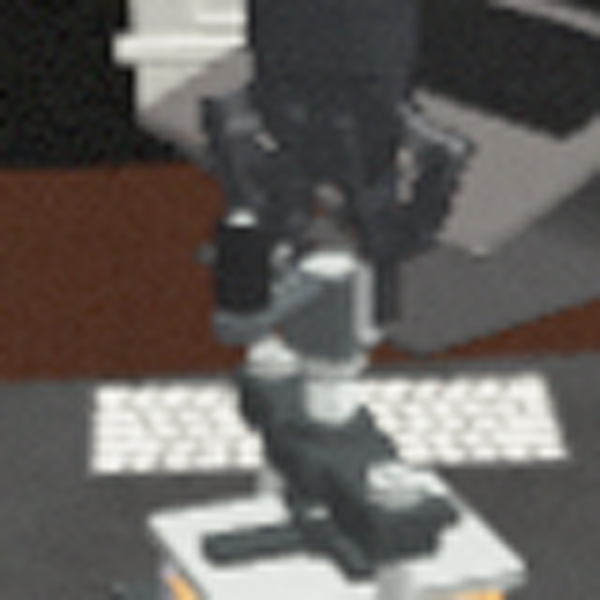

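```bash
python3 - <<'E'
from h import *
for d in(45,53,49):
    movel([.543,.196,.1945],Q(d),speed=.02);st(d,np.round(read_ft_torque(),2))
E
```

```text
45 [-0.23  1.48 -0.21] t 16.48 p [0.5437 0.1957 0.1975] F [-7.1 -1.2 16.1] gap 0.0351
53 [-0.39  1.67  0.17] t 16.77 p [0.5435 0.1959 0.1979] F [-7.6 -0.7 18.8] gap 0.0347
49 [-0.35  1.55 -0.15] t 17.02 p [0.544  0.1959 0.198 ] F [-6.7 -1.7 16.8] gap 0.0353
```

```bash
python3 - <<'E'
from h import *
movel([.5437,.1958,.1975],speed=.03)
move_gripper(.085);movel([.5437,.1958,.29],speed=.25);movel([.499,.1445,.29],Q(90),speed=.3);st()
a=save("side","s3")
L=[]
for n in("spindle_shoulder","crank_hub","crank_socket","crank_knob"):print(n,[(np.round(x["at"],1).tolist(),round(x["confidence"],2)) for x in tip_of("side",n)[:3]])
print(proj("side",[.5437,.1958,.191]),proj("side",[.499,.1445,.233]))
cv2.imwrite("pics/c3.png",cv2.resize(a[110:190,200:280],(600,600),interpolation=cv2.INTER_CUBIC)[:,:,::-1])
E
```

```text
t 19.19 p [0.4985 0.1445 0.2889] F [ 0.4 -0.2 -0.2] gap 0.0851
spindle_shoulder [([245.2, 154.7], 0.48)]
crank_hub [([241.9, 152.1], 0.82), ([276.4, 286.2], 0.6)]
crank_socket [([245.1, 155.5], 0.79), ([273.6, 290.6], 0.74)]
crank_knob [([250.7, 262.8], 0.87), ([233.8, 145.8], 0.81)]
[243.69311004 150.18691792] [232.0635739  144.42934369]
```

View pics/c3.png

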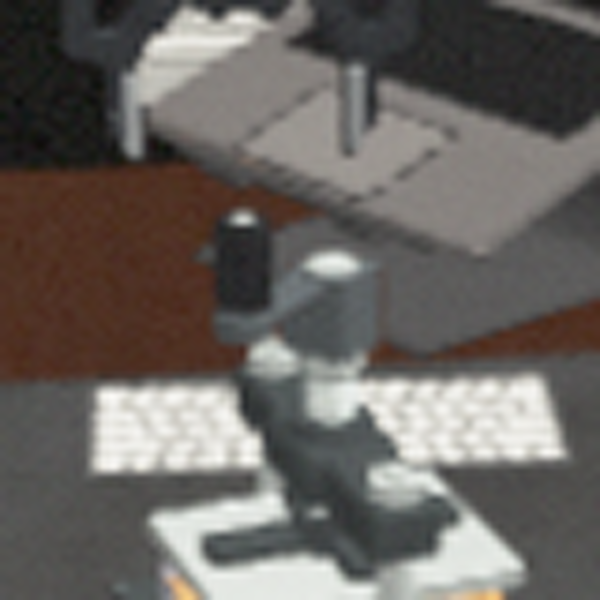

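```bash
cat >> h.py <<'E'
C=np.array([.5437,.1958]);R=.068;A0=229;Z0=.236
def pt(th):  # th deg clockwise wound
    a=np.radians(A0-th);return [C[0]+R*np.cos(a),C[1]+R*np.sin(a),Z0-.00255*np.radians(th)]
def wind(t0,t1,step=10,lim=13):
    for th in np.arange(t0+step,t1+.1,step):
        movel(pt(th),speed=.07);f=np.array(read_ft_force());p=np.array(read_eef_pos())
        d=p[:2]-C;a=np.degrees(np.arctan2(d[1],d[0]));r=np.hypot(*d);u=d/r
        ft=f[:2]@np.array([-u[1],u[0]])  # reaction, ccw positive
        print(round(th),"act",round((A0-a)%360,1),"r",round(r*1e3,1),"z",round((p[2]-pt(th)[2])*1e3,1),"Ft",round(ft,1),"Fr",round(f[:2]@u,1),"Fz",round(f[2],1),"t",round(read_time_s(),1))
        if ft>lim: print("LIM");break
E
python3 - <<'E'
from h import *
movel(pt(0),speed=.15);st();move_gripper(.02,50);st()
wind(0,180)
E
```

```text
t 19.95 p [0.4992 0.1446 0.2361] F [1.  0.1 0.1] gap 0.0849
t 20.52 p [0.4993 0.1443 0.2366] F [-1.9 -1.4  2.6] gap 0.0253
10 act 10.6 r 67.9 z 0.9 Ft 1.3 Fr 2.4 Fz 5.7 t 20.8
20 act 20.0 r 68.6 z 1.2 Ft 0.8 Fr 4.4 Fz 8.3 t 21.1
30 act 30.2 r 68.9 z 1.3 Ft 1.8 Fr 5.1 Fz 9.3 t 21.5
40 act 40.6 r 69.3 z 1.3 Ft 1.8 Fr 5.6 Fz 9.7 t 21.8
50 act 51.0 r 69.6 z 1.3 Ft 1.4 Fr 4.8 Fz 9.7 t 22.1
60 act 61.3 r 69.9 z 1.3 Ft 2.4 Fr 3.8 Fz 8.6 t 22.4
70 act 71.3 r 70.2 z 1.3 Ft 1.0 Fr 3.3 Fz 7.3 t 22.7
80 act 81.1 r 70.4 z 1.2 Ft 2.1 Fr 3.2 Fz 7.4 t 23.1
90 act 90.8 r 70.5 z 1.2 Ft 2.7 Fr 1.4 Fz 5.8 t 23.4
100 act 100.5 r 70.6 z 1.2 Ft 1.2 Fr 2.8 Fz 5.9 t 23.7
110 act 110.2 r 70.6 z 1.1 Ft 2.8 Fr 0.6 Fz 6.5 t 24.0
120 act 119.8 r 70.6 z 1.1 Ft 2.3 Fr 0.9 Fz 6.4 t 24.3
130 act 129.5 r 70.4 z 1.1 Ft 1.4 Fr 0.7 Fz 5.0 t 24.6
140 act 139.1 r 70.2 z 1.1 Ft 2.3 Fr 1.1 Fz 5.3 t 24.9
150 act 148.8 r 69.9 z 1.1 Ft 1.3 Fr 0.6 Fz 5.6 t 25.3
160 act 158.5 r 69.6 z 1.1 Ft 1.5 Fr -0.0 Fz 6.0 t 25.6
170 act 168.2 r 69.2 z 1.1 Ft 1.5 Fr 0.1 Fz 5.6 t 25.9
180 act 177.9 r 68.8 z 1.2 Ft 1.3 Fr -1.4 Fz 6.4 t 26.2
```

```bash
python3 - <<'E'
from h import *
wind(180,300,10,9)
a=save("side","s4")
for n in("platen_face","notebook_top"):print(n,[(np.round(x["at"],1).tolist(),round(x["confidence"],2)) for x in tip_of("side",n)[:3]])
b=cv2.imread("pics/s0.png")[150:210,205:285];a=a[150:210,205:285,::-1]
cv2.imwrite("pics/c4.png",np.hstack([cv2.resize(x,(400,300),interpolation=cv2.INTER_CUBIC) for x in(b,a)]))
E
```

```text
190 act 187.6 r 68.4 z 1.2 Ft 1.0 Fr -1.2 Fz 6.3 t 26.5
200 act 197.3 r 67.9 z 1.3 Ft 1.5 Fr -1.5 Fz 7.2 t 26.9
210 act 207.1 r 67.5 z 1.4 Ft 1.4 Fr -2.1 Fz 6.8 t 27.2
220 act 216.9 r 67.1 z 1.4 Ft 1.5 Fr -1.1 Fz 6.1 t 27.5
230 act 226.9 r 66.8 z 1.5 Ft 1.3 Fr -1.2 Fz 5.8 t 27.8
240 act 237.5 r 66.6 z 1.4 Ft 2.0 Fr -1.8 Fz 7.3 t 28.1
250 act 248.3 r 66.5 z 1.2 Ft 2.0 Fr -1.9 Fz 6.5 t 28.4
260 act 258.9 r 66.5 z 1.1 Ft 2.0 Fr -2.9 Fz 6.3 t 28.8
270 act 269.3 r 66.6 z 0.9 Ft 1.6 Fr -3.4 Fz 6.9 t 29.1
280 act 279.5 r 66.8 z 0.8 Ft 1.1 Fr -2.5 Fz 6.4 t 29.4
290 act 289.6 r 66.9 z 0.7 Ft 2.2 Fr -3.0 Fz 5.4 t 29.7
300 act 299.7 r 67.1 z 0.6 Ft 1.4 Fr -4.0 Fz 6.2 t 30.0
platen_face [([242.5, 189.0], 0.78)]
notebook_top [([248.3, 188.8], 0.47)]
```

View pics/c4.png

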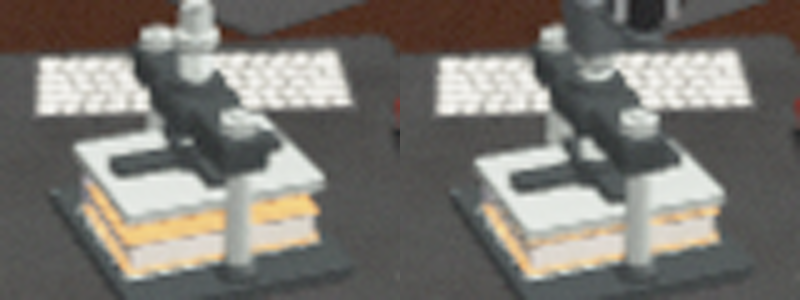

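```bash
python3 - <<'E'
from h import *
wind(300,400,10,5.5)
a=save("side","s5")
for n in("platen_face","notebook_top"):print(n,[(np.round(x["at"],1).tolist(),round(x["confidence"],2)) for x in tip_of("side",n)[:3]])
E
```

```text
310 act 309.6 r 67.4 z 0.6 Ft 1.4 Fr -3.7 Fz 4.9 t 30.5
320 act 319.4 r 67.6 z 0.6 Ft 2.6 Fr -4.3 Fz 5.8 t 30.8
330 act 329.2 r 67.9 z 0.6 Ft 1.7 Fr -3.5 Fz 5.9 t 31.1
340 act 338.9 r 68.1 z 0.7 Ft 2.3 Fr -2.3 Fz 6.4 t 31.4
350 act 348.5 r 68.3 z 0.7 Ft 2.2 Fr -2.2 Fz 6.9 t 31.8
360 act 357.9 r 68.6 z 0.9 Ft 1.2 Fr -1.8 Fz 6.8 t 32.1
370 act 7.3 r 68.8 z 0.9 Ft 1.8 Fr -0.8 Fz 8.8 t 32.4
380 act 16.8 r 68.9 z 1.1 Ft 2.2 Fr 1.3 Fz 10.7 t 32.7
390 act 26.5 r 69.1 z 1.1 Ft 2.1 Fr 4.0 Fz 12.8 t 33.0
400 act 36.5 r 69.3 z 1.2 Ft 3.7 Fr 5.1 Fz 15.3 t 33.3
platen_face [([244.6, 188.9], 0.64)]
notebook_top [([244.8, 188.0], 0.6), ([245.4, 188.8], 0.47), ([243.5, 155.4], 0.2)]
```

```bash
python3 - <<'E'
import cv2,numpy as np
I=[cv2.cvtColor(cv2.imread(f"pics/s{k}.png"),cv2.COLOR_BGR2GRAY) for k in(0,4,5)]
# platen left-front edge patch tracking by upsampled template match
for (x0,x1,y0,y1) in[(219,240,172,196),(222,236,184,196),(254,272,176,192)]:
    def up(im):return cv2.resize(im,None,fx=10,fy=10,interpolation=cv2.INTER_CUBIC)
    def sh(t,im,yoff=0):
        T=up(t[y0+yoff:y1+yoff,x0:x1]);S=up(im[y0+yoff-3:y1+yoff+8,x0-2:x1+2]);r=cv2.matchTemplate(S,T,cv2.TM_CCOEFF_NORMED);_,m,_,l=cv2.minMaxLoc(r);return (l[0]-20)/10,(l[1]-30)/10,round(m,3)
    print("0-4",sh(I[0],I[1]),"4-5",sh(I[1],I[2],3),"0-5",sh(I[0],I[2]))
b=[cv2.imread(f"pics/s{k}.png")[165:210,215:275] for k in(4,5)]
cv2.imwrite("pics/c5.png",np.hstack([cv2.resize(x,(400,300),interpolation=cv2.INTER_CUBIC) for x in b]))
E
```

```text
0-4 (0.2, 3.0, 0.915) 4-5 (0.1, 1.0, 0.989) 0-5 (0.2, 4.1, 0.905)
0-4 (0.0, 2.9, 0.812) 4-5 (0.2, 0.9, 0.969) 0-5 (-0.1, 3.9, 0.785)
0-4 (-0.4, 2.4, 0.883) 4-5 (-0.2, 0.9, 0.984) 0-5 (-0.5, 3.5, 0.862)
```

View pics/c5.png

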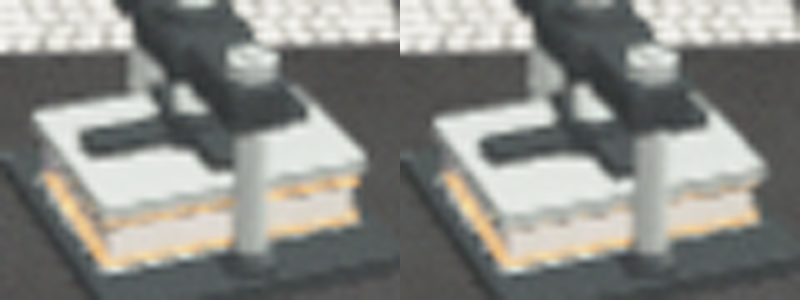

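```bash
python3 - <<'E'
from h import *
wind(400,440,10,6.5)
pause(.3);st();
a=save("side","s6")
E
```

```text
410 act 46.8 r 69.5 z 1.2 Ft 4.2 Fr 7.7 Fz 17.6 t 33.8
420 act 57.3 r 69.8 z 1.2 Ft 3.9 Fr 7.8 Fz 18.3 t 34.1
430 act 67.8 r 70.1 z 1.1 Ft 4.3 Fr 8.2 Fz 17.2 t 34.4
440 act 78.0 r 70.3 z 1.1 Ft 3.9 Fr 7.3 Fz 16.8 t 34.8
t 35.05 p [0.4822 0.2298 0.2175] F [-8.2 -0.6 16.8] gap 0.0257
```

```bash
python3 - <<'E'
from h import *
wind(440,450,10,9)
p=read_eef_pos();print(np.round(p,4))
move_gripper(.085);movel([p[0],p[1],.30],speed=.25)
c=np.array([.543,.1965]);yaw=np.degrees(np.arctan2(p[1]-c[1],p[0]-c[0]));print("yaw",yaw)
psi=yaw if yaw>0 else yaw+180
j=inverse_kinematics([*c,.27],Q(psi));print(psi,np.round(j,2))
movel([*c,.28],Q(psi),speed=.25);st()
a=save("side","s7")
for n in("spindle_shoulder","crank_hub","crank_knob"):print(n,[(np.round(x["at"],1).tolist(),round(x["confidence"],2)) for x in tip_of("side",n)[:3]])
k=c+.068*np.array([np.cos(np.radians(yaw)),np.sin(np.radians(yaw))])
print(proj("side",[*c,.171]),proj("side",[*k,.213]))
cv2.imwrite("pics/c7.png",cv2.resize(a[120:210,195:285],(600,600),interpolation=cv2.INTER_CUBIC)[:,:,::-1])
E
```

```text
450 act 88.0 r 70.6 z 1.0 Ft 5.0 Fr 8.4 Fz 16.2 t 35.4
[0.4889 0.2402 0.217 ]
yaw 141.0715032965276
141.0715032965276 [-0.02  0.27 -0.47  1.74  0.13  1.17  0.37]
t 37.55 p [0.5422 0.1966 0.279 ] F [-0.4 -0.5 -0.8] gap 0.085
spindle_shoulder []
crank_hub [([276.0, 286.2], 0.87), ([242.9, 156.2], 0.61), ([244.0, 158.7], 0.44)]
crank_knob [([226.3, 141.9], 0.62), ([252.5, 262.8], 0.62)]
[243.50355804 155.50220682] [226.89042226 140.55406803]
```

View pics/c7.png

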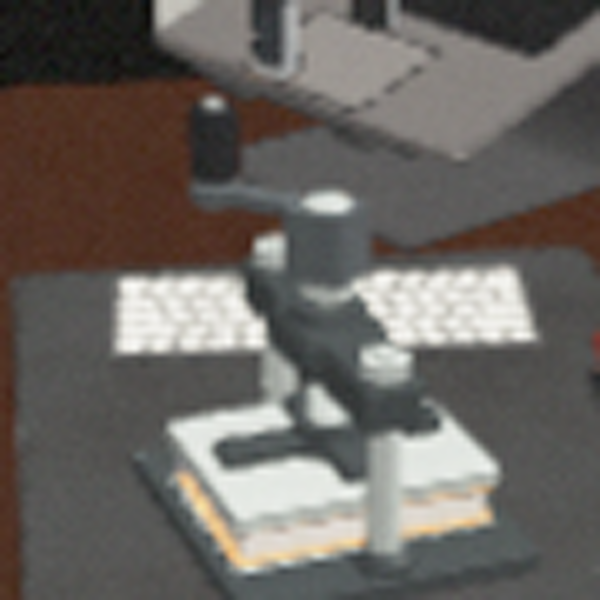

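```bash
python3 - <<'E'
from h import *
q=Q(141);c=[.543,.1965]
movel([*c,.178],q,speed=.15);st()
move_gripper(.03,40);st("grip")
p=read_eef_pos()
for z in(.183,.195,.21,.225):
    movel([p[0],p[1],z],speed=.06);st(np.round(read_ft_torque(),2))
E
```

```text
t 38.58 p [0.5437 0.197  0.1789] F [1.8 1.  0. ] gap 0.085
grip t 39.09 p [0.5421 0.1947 0.1789] F [-5.1 -3.7  5.6] gap 0.0355
[ 0.26 -0.61  0.12] t 39.34 p [0.5419 0.1945 0.1821] F [ 2.   1.7 -7.9] gap 0.0357
[-0.07 -0.01  0.02] t 39.69 p [0.5419 0.1947 0.1955] F [ 0.4  0.1 -2.4] gap 0.0357
[-0.01 -0.07 -0.02] t 40.09 p [0.5424 0.1948 0.2109] F [-0.3  0.  -3.3] gap 0.0356
[-0.02 -0.05  0.06] t 40.49 p [0.5425 0.1949 0.2258] F [-0.5  0.2 -4. ] gap 0.0353
```

```bash
python3 - <<'E'
from h import *
q=Q(141)
movel([.5425,.195,.25],q,speed=.15)
movel([.459,-.1515,.12],q,speed=.25);movel([.459,-.1515,.034],speed=.12);pause(.2);st()
for z in np.arange(.031,.014,-.002):
    movel([.459,-.1515,z],speed=.03);f=read_ft_force()[2]
    if f>1.5: break
st()
move_gripper(.085);pause(.2);st()
movel([.459,-.1515,.15],speed=.15);st()
movel([.459,-.1515,.25],speed=.25);pause(.3)
a=save("side","s8");b=save("top","t8")
for n in("crank_hub","crank_knob","mouse","tape_roll","stapler"):print(n,[(np.round(x["at"],1).tolist(),round(x["confidence"],2)) for x in tip_of("side",n)[:2]])
cv2.imwrite("pics/c8.png",cv2.resize(a[140:300,170:330],(600,600),interpolation=cv2.INTER_CUBIC)[:,:,::-1])
E
```

```text
t 43.54 p [ 0.4599 -0.1518  0.0349] F [ 1.3 -0.2 -4.2] gap 0.0357
t 44.79 p [ 0.4592 -0.1517  0.0246] F [-3.4  0.7 10.6] gap 0.0352
t 45.53 p [ 0.4589 -0.1515  0.0229] F [-0.4  0.4  0.1] gap 0.085
t 46.53 p [ 0.4581 -0.1513  0.1492] F [-0.4  0.2 -0.1] gap 0.0849
crank_hub [([229.5, 257.1], 0.72), ([277.0, 286.3], 0.62)]
crank_knob [([250.7, 262.6], 0.93), ([209.4, 235.4], 0.6)]
mouse [([245.1, 190.6], 0.74), ([301.4, 208.5], 0.59)]
tape_roll [([308.5, 244.2], 0.8)]
stapler [([290.2, 182.0], 0.74)]
```

View pics/c8.png

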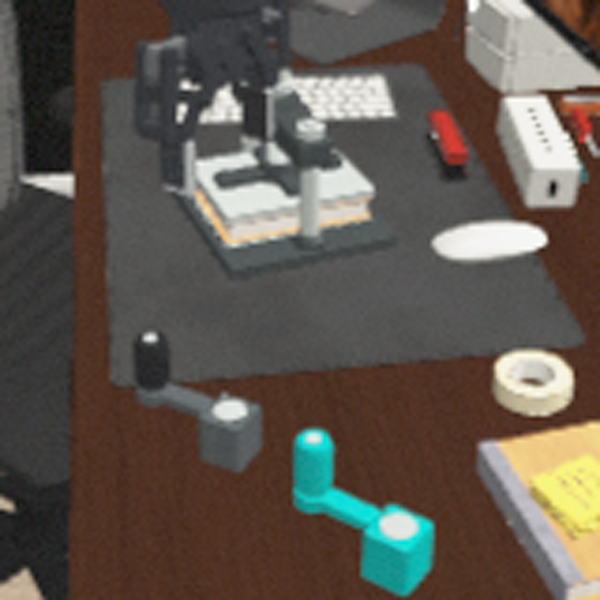

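```bash
python3 -c "
from bench import *
print(sign_off())"
```

```text
the job is handed in; nothing more can be done
None
```

I handed the job in at about 47 s of robot time. The crank was fitted, wound about 1¼ turns until the platen clamped the notebook, lifted off, and stood back on the desk knob up. The clamping is estimated from the force at the knob at about 3 mm of give (roughly 75 N), not measured directly, and sign-off returned no verdict. The mouse, tape roll and stapler looked undisturbed in the last picture.

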